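Turn the connector stand to the wide D-connector

TASK

On the test bench a round turntable carries four light plastic connectors. Turn it by pushing its rim or the upright posts on its rim until the wide D-connector, the one with a thumbscrew on either side, stands at the front, in line with the arrow fixed to the stand's foot, and leave it standing there. Do not touch, lift or topple any of the connectors with the robot, and leave the other things on the bench where they are.

Things in the scene. Friction and masses are not known exactly. Their poses are not given: they have to be found in the camera images.
- foot: Fixed aluminium foot, a disc 210 mm wide, 12 mm high. Origin: on the turntable's axis at bench height; z up. A flat tongue 34 mm wide runs along its own -x (the front, roughly towards the robot) out to 210 mm from the axis; on its end a dark raised arrow (155 to 205 mm from the axis, top 14 mm above the bench) points to the axis.
- front_spot (a point): The point on the turntable's top, 80 mm from the axis on the line of the arrow, where the wanted connector must stand. Fixed to the foot, does not turn; its height is 32 mm above the bench.
- turntable: Grey disc, 256 mm in diameter, that turns either way without stops on the foot's axis. Origin: on the axis at its underside, 16 mm above the bench; z up. Top (dark rubber) 32 mm above the bench, lip round it 4 mm thick, up to 39 mm. Light friction (about 1 N at the rim); pushed slowly it does not coast and stays where it is left. Six posts on its rim: see post.
- post (a point): Top centre of one of the six equal upright aluminium posts, the one on the disc's own +x axis; the others follow every 60 degrees. Each is 14 mm in diameter, centred 142 mm from the axis, its top 60 mm above the disc's underside (76 mm above the bench). Each stands on a short ear, 22 mm wide, 153 mm out, top 30 mm above the bench.
- dsub: The wanted connector: a wide D-connector in light plastic with a ribbed narrow lower body 50 x 20 mm, a wider head 70 x 20 mm, a steel D-shaped shell on top, and a steel thumbscrew under each end of the head; 50 mm high. Loose, stands 80 mm from the turntable's axis, in any of four places a quarter turn apart. Origin: centre of its underside, z up, wide along its y.
- mains: Loose bystander on the turntable: blocky light plastic mains socket, 28 x 22 mm, narrower at the top, 50 mm high. Origin: centre of its underside.
- circular: Loose bystander on the turntable: round light plastic connector with a waist, 28 mm in diameter, 48 mm high. Origin: centre of its underside.
- terminal: Loose bystander on the turntable: low stepped light plastic terminal block, 40 x 24 mm, 24 mm high, four screws along the top. Origin: centre of its underside.
- meter: Loose bystander on the bench: black hand-held meter with a round dial, 150 x 80 x 43 mm, lying on its back. Origin: centre of its underside.
- screwdriver: Loose bystander on the bench: screwdriver 180 mm long, lying along its own x.
- cleaner: Loose bystander on the bench: spray can 52 mm in diameter, 130 mm high. Origin: centre of its underside.
- screw_tray: Loose bystander on the bench: grey tray with four compartments, 100 x 140 x 30 mm. Origin: centre of its underside.
- mug: Loose bystander on the bench: white mug 80 mm in diameter, 90 mm high, with a handle. Origin: centre of its underside.
Things that resemble listed ones, but are neither listed nor needed, are in the scene too. What is shaped like the dsub but purple or turquoise is not meant.

How it is judged:
At the end, for the whole second after the job is handed in: The D-connector stands within 12 mm of the front spot (80 mm from the axis, in line with the arrow), the turntable is at rest (below 0.05 rad/s), all four connectors stand upright (within 0.2 rad) on the turntable, and the bench things are within 20 mm of where they were (horizontal distance between dsub and front_spot below 0.012 m and angular speed of turntable below 0.05 rad/s and angle between each of dsub, mains, circular, terminal's own z axis and vertical below 0.2 rad and height (world z) of dsub between 0.025 and 0.04 m and height (world z) of mains between 0.025 and 0.04 m and height (world z) of circular between 0.025 and 0.04 m and height (world z) of terminal between 0.025 and 0.04 m and distance of each of meter, screwdriver, cleaner, screw_tray, mug from where it was at the start of the episode below 0.02 m); the robot touches nothing.
It fails at once if the robot touches a connector (contact force between any of the fingers, the arm and dsub above 0.5 N or contact force between any of the fingers, the arm and mains above 0.5 N or contact force between any of the fingers, the arm and circular above 0.5 N or contact force between any of the fingers, the arm and terminal above 0.5 N).
It fails at once if a connector is lifted off the turntable (height (world z) of any of dsub, mains, circular, terminal above 0.05 m).
It fails at once if a connector is toppled (angle between any of dsub, mains, circular, terminal's own z axis and vertical above 0.5 rad).
It fails at once if another thing on the bench is moved by more than 30 mm (distance of any of meter, screwdriver, cleaner, screw_tray, mug from where it was at the start of the episode above 0.03 m).
It also fails if it takes over 48 s, if anything falls off the work surface, if the arm or the gripper's body presses on something with over 40 N, if the wrist force passes 120 N, or if a joint passes its speed limit or range.

ROBOT

A 7-joint arm with a two-finger parallel gripper is mounted at the origin on the work surface. World frame = base frame: x ahead of the robot, y to its left, z up, the work surface at z = 0. Lengths are in m, angles in rad, forces in N, time in s.
With the tool pointing down it reaches from about 0.4 to 0.85 m from the base axis. Payload 10.4 kg.
Tool frame: the origin (TCP) lies at the very end of the fingers, on their centre line; the grasp point (between the pads) lies manip.hold_point_z behind it (manip.hold_point_z is the distance from the TCP to the grasp point, in m); z points along the fingers, x is the direction in which the jaws open and shut, and the axes are right-handed (so a half turn about z gives the same grasp; the last joint's range is limited). The gripper opens to 85 mm and grips with 20 to 120 N. Pads are 22 mm wide; open, the fingers measure 114 mm over their backs; the gripper's body (76 mm by 85 mm) begins 54 mm behind the grasp point. The pads swing forward as they close: fully open they stand 13 mm farther back than shut.
Start: joints at [-1.157, 0.332, -0.065, 1.46, 0.022, 1.35, -0.088], TCP at [0.264, 0.566, 0.231] pointing down, gripper open.
Joint ranges: [-2.6, 2.6], [-0.5, 2.12], [-1.47, 1.34], [0.16, 2.42], [-1.27, 4.41], [0.06, 2.06], [-2.6, 2.6]. Speed limits (rad/s): [2.22, 2.22, 2.79, 2.79, 3.14, 3.14, 3.14].

INTERFACE

Orientations are given as a unit quaternion [x, y, z, w].
In Python, from workcell import readout, camera, camera_info, manip gives the robot as it stands.
- The arm moves only by the tool play_rows, never from a script. Its argument "rows" is a list of rows, each a list of 3 entries, a list of its own where there are three numbers: the shift along the world's x, y, z in mm, then the turn, a rotation vector about the world's x, y, z in degrees, then the finger opening in mm, from 0 to 85.4. In form: [[[tx, ty, tz], [rx, ry, rz], fingers], ...]. A call has 1 to 12 rows; each row shifts and turns the commanded pose from where the row before left it; what a row does not reach is not made up. A row lasts 1/8 s, in which the tool goes at most 62.5 mm and 10.7 degrees, less where a joint would pass 70% of its speed; a pose out of reach is approached as far as the arm can. A call with a gripper value outside its range is refused whole. The fingers move at their own pace and stop on an object; "force" is the grip in N (left out, the last holds). Time passes only in rows, so rows that do not move let the fingers close. It gives the time, the measured TCP pose, the force and the opening at its end, in the units of the state.
- readout.get_obs(): the state, without advancing time (a new reading comes with each control period).
- camera(name): name is "scene" or "top" or "wrist"; returns the picture (400x640x3 uint8, blue, green, red); there is no depth.
- camera_info(name): a dict with "fx", "fy", "cx", "cy" (pixels), "world_from_camera" (4x4, takes a point from camera to world coordinates). Camera axes: x right, y up, looking along -z (the intrinsics and any distortion apply to the point x, -y, -z); pixel columns grow to the right and rows downward; lengths in m; the calibration is good to about 2 mm. A picture is of the moment at which its call begins: read the wrist's pose just before it. camera_info takes no time and is no camera call; for the wrist camera it gives the pose at the moment of the call.
- manip.hand_in(): hands the job in, once; it reports no verdict.
The state is a dict: "clock": time; "joint_pos": joint angles; "joint_velocities": joint speeds; "tau": joint torques, N m; "position": TCP position; "ee_rot": TCP orientation; "ft_force": force on the tool from outside, world axes, zero at the start; "torque": the same for the moment, N m; "grip_width": opening from 0.0 (shut) to 1.0 (fully open).
Only numpy, scipy, OpenCV 4.12 (cv2) and the standard library are available. Lean on these libraries where they do the work, as an engineer would, in place of code of your own. Each camera call takes 0.05 s, during which the arm holds its last target.

## Working session

There is one attempt and no reset: what is moved stays moved. The work goes in short steps, Python scripts to look and compute and a tool call to move; the robot and the scene stay as the last step left them, time stands still between calls to the robot, and variables do not carry over. Pictures are saved under pics/ and viewed, and the job is handed in when it is done.

Besides the shell and the picture viewer there is one more tool, called after ">>>" as a command line: name --argument value ..., lists and objects as JSON in quotes. play_rows: Moves the arm, as the interface text tells. Its arguments: {"type":"object","properties":{"rows":{"type":"array"},"force":{"type":"number"}},"required":["rows"]}

```bash
mkdir -p pics; ls; python3 - <<'E'
from workcell import readout,camera,camera_info,manip
import cv2
for n in ["scene","top","wrist"]:
    cv2.imwrite(f"pics/{n}0.png",camera(n))
    i=camera_info(n);print(n,i)
print(readout.get_obs(),manip.hold_point_z)
E
```

```text
pics
scene {'fx': 462.4612260355399, 'fy': 462.4612260355399, 'cx': 314.1928625722464, 'cy': 200.03099371497183, 'world_from_camera': array([[-0.68321154, -0.53262949,  0.4995276 ,  1.14328508],
       [ 0.73018921, -0.50465316,  0.46059625,  0.55524226],
       [ 0.00676103,  0.67943434,  0.73370516,  0.99888995],
       [ 0.        ,  0.        ,  0.        ,  1.        ]])}
top {'fx': 370.80392958046366, 'fy': 370.80392958046366, 'cx': 314.973976220085, 'cy': 203.33372771831898, 'world_from_camera': array([[-0.00903938,  0.99510339, -0.09842529,  0.41126523],
       [-0.9998976 , -0.00790287,  0.01193077,  0.00434311],
       [ 0.01109451,  0.09852306,  0.99507292,  1.270502  ],
       [ 0.        ,  0.        ,  0.        ,  1.        ]])}
wrist {'fx': 323.43575363164115, 'fy': 323.43575363164115, 'cx': 318.9113249435368, 'cy': 206.26919858364639, 'world_from_camera': array([[ 0.42279927, -0.86606915, -0.2667677 ,  0.19663911],
       [ 0.90622277,  0.4037284 ,  0.12555349,  0.59809026],
       [-0.0010363 , -0.29483489,  0.95554765,  0.37381035],
       [ 0.        ,  0.        ,  0.        ,  1.        ]])}
{'clock': 0.15, 'joint_pos': array([-1.15662624,  0.33273366, -0.06471889,  1.46071876,  0.02161645,
        1.34991819, -0.08849709]), 'joint_velocities': array([-0.0004683 , -0.00081885,  0.0010035 , -0.00169057, -0.00142771,
       -0.00116   ,  0.00129379]), 'tau': array([-2.79691503e-04, -6.25831103e+01,  4.89031908e-02, -3.91848564e+01,
        1.62835006e-02,  7.54593144e-03, -4.77302865e-05]), 'position': array([0.26426126, 0.56607725, 0.23070857]), 'ee_rot': array([ 8.43497987e-01,  5.37132064e-01, -4.40635421e-04,  3.13767607e-04]), 'ft_force': array([ 0.14541097, -0.13487539,  0.63345075]), 'torque': array([0.0172331 , 0.02230754, 0.02934731]), 'grip_width': 1.0003287279314477} 0.0187
```

View pics/top0.png

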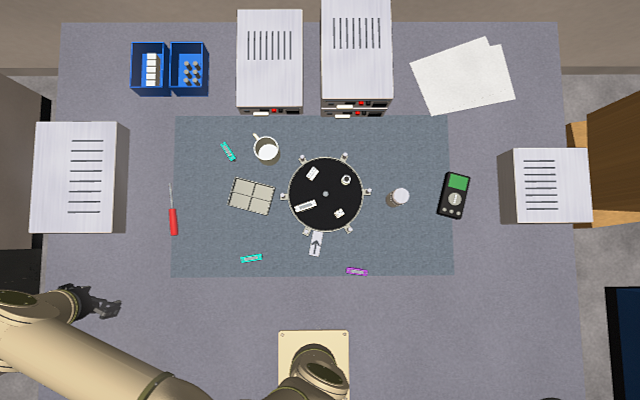

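View pics/scene0.png

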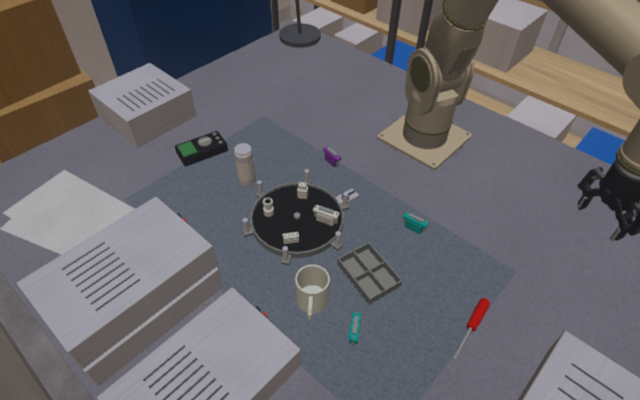

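```bash
python3 - <<'E'
import cv2
a=cv2.imread("pics/top0.png")[140:265,260:420]
b=cv2.imread("pics/scene0.png")[160:275,230:380]
cv2.imwrite("pics/topz.png",cv2.resize(a,None,fx=5,fy=4.8,interpolation=2)) 
a=cv2.resize(a,None,fx=5,fy=5,interpolation=2)[:600];cv2.imwrite("pics/topz.png",a)
cv2.imwrite("pics/scenez.png",cv2.resize(b,None,fx=5,fy=5,interpolation=2))
E
```

```text
(no output)
```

View pics/topz.png

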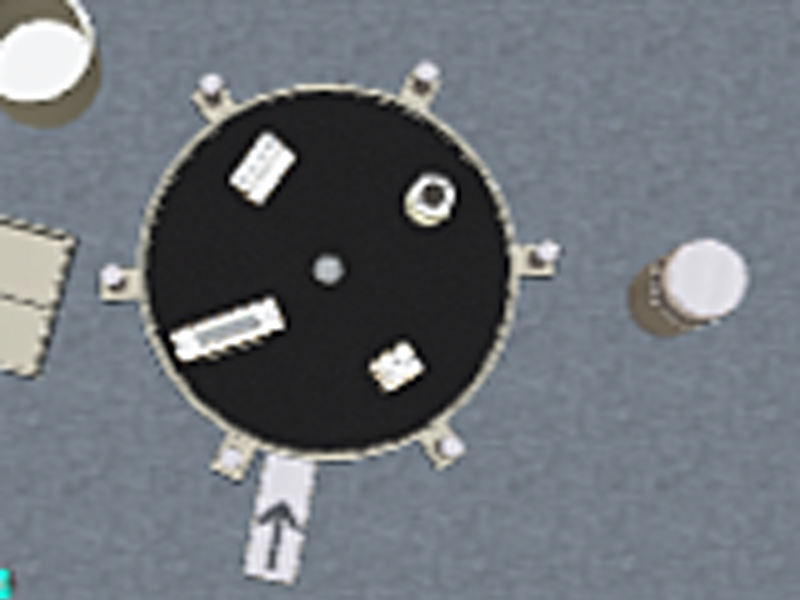

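View pics/scenez.png

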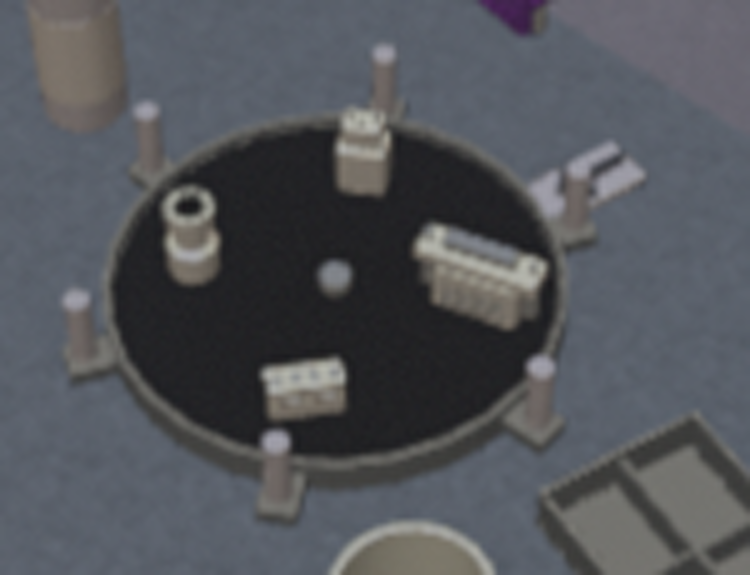

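```bash
cat > h.py <<'E'
import numpy as np,cv2
from workcell import camera_info
def ray(name,px,z):
    i=camera_info(name);T=i["world_from_camera"];px=np.atleast_2d(px).astype(float)
    d=np.c_[(px[:,0]-i["cx"])/i["fx"],-(px[:,1]-i["cy"])/i["fy"],-np.ones(len(px))]@T[:3,:3].T
    o=T[:3,3];return o+d*((z-o[2])/d[:,2])[:,None]
def crop(p):return np.array(p,float)/5+[260,140]-0.4
E
python3 - <<'E'
from h import *
P=ray("top",crop([(211,85),(427,72),(548,252),(451,445),(232,457),(112,277)]),.076)
c=P.mean(0);print("posts mean",c)
for p in P: d=p-c;print(p.round(4),np.hypot(*d[:2]).round(4),np.degrees(np.arctan2(d[1],d[0])).round(1))
hub=ray("top",crop((328,268)),.04);print("hub",hub)
A=ray("top",crop([(278,503),(274,568)]),.014);print(A)
E_=ray("top",crop([(262,460),(245,575),(315,460),(297,580)]),.012);print("tongue",E_)
for n,p in [("arrow",A.mean(0)),("tongue",E_.mean(0))]:
    d=p-c;print(n,np.hypot(*d[:2]),np.degrees(np.arctan2(d[1],d[0])))
for n,v in(("l",E_[1]-E_[0]),("r",E_[3]-E_[2])):print(n,np.degrees(np.arctan2(v[1],v[0])))
for n,u,z in(("dsub",(228,328),.08),("mains",(398,366),.08),("circ",(433,195),.08),("term",(263,168),.056)):
    q=ray("top",crop(u),z)[0];d=q-c;print(n,q,np.hypot(*d[:2]),np.degrees(np.arctan2(d[1],d[0])))
im=cv2.imread("pics/top0.png")
for n,px in(("mug",(265,148)),("tray",(251,196)),("cleaner",(400,195)),("turq",(251,258)),("purple",(357,271))):print(n,ray("top",px,.03))
E
```

```text
posts mean [ 0.56520158 -0.04501911  0.076     ]
[0.6836 0.0318 0.076 ] 0.1412 33.0
[ 0.6914 -0.11    0.076 ] 0.142 -27.3
[ 0.5716 -0.1868  0.076 ] 0.142 -87.4
[ 0.4468 -0.1213  0.076 ] 0.1409 -147.2
[0.4403 0.0197 0.076 ] 0.1406 152.6
[0.5574 0.0967 0.076 ] 0.1419 93.1
hub [[ 0.56676725 -0.04492525  0.04      ]]
[[ 0.41062009 -0.01035503  0.014     ]
 [ 0.36717322 -0.0072709   0.014     ]]
tongue [[ 4.39683480e-01  1.90065320e-04  1.20000000e-02]
 [ 3.62616625e-01  1.22638589e-02  1.20000000e-02]
 [ 4.39368033e-01 -3.56992567e-02  1.20000000e-02]
 [ 3.58950391e-01 -2.26937470e-02  1.20000000e-02]]
arrow 0.1799841944516356 168.39502950010862
tongue 0.1684192564956907 168.51494943799904
l 171.09604804462975
r 170.81340413583177
dsub [0.52322526 0.02163551 0.08      ] 0.07877086858441919 122.20102270389813
mains [ 0.49776541 -0.087681    0.08      ] 0.07979770175236457 -147.68148041527525
circ [ 0.60901433 -0.11218073  0.08      ] 0.0801887863862531 -56.881657147925615
term [ 0.63193518 -0.00192261  0.056     ] 0.07943979631414955 32.85433591160014
mug [[0.72476751 0.15803486 0.03      ]]
tray [[0.56045121 0.2043405  0.03      ]]
cleaner [[ 0.55997452 -0.29802618  0.03      ]]
turq [[0.35396902 0.20270388 0.03      ]]
purple [[ 0.30804361 -0.14745871  0.03      ]]
```

The top view shows the wanted connector at about pixel (305,205). Post tops fit a 142 mm circle to within 1.5 mm, giving an axis of (0.565, -0.045). The arrow is at about 169° and the dsub at 122°. I need about +46° (counter-clockwise), and I'll push the front-left post at 153°, now at (0.440, 0.020).

>>> play_rows --rows '[[[17,-46,0],[0,0,0],0],[[17,-46,0],[0,0,0],0],[[17,-46,0],[0,0,0],0],[[17,-46,0],[0,0,0],0],[[17,-46,0],[0,0,0],0],[[17,-46,0],[0,0,0],0],[[17,-46,0],[0,0,0],0],[[17,-46,0],[0,0,0],0],[[17,-46,0],[0,0,0],0],[[17,-46,0],[0,0,0],0],[[16,-46,0],[0,0,0],0],[[0,0,0],[0,0,0],0]]'

```text
clock: 1.65
position: [0.451, 0.0568, 0.2314]
ee_rot: [0.845, 0.535, 0.0, 0.0]
ft_force: [-1.1, 0.1, 0.4]
grip_width: -0.001
```

```bash
python3 - <<'E'
from workcell import camera
import cv2
cv2.imwrite("pics/w1.png",camera("wrist"))
E
```

```text
(no output)
```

View pics/w1.png

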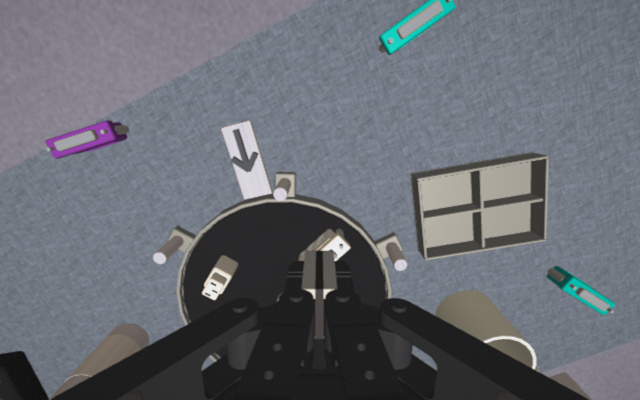

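>>> play_rows --rows '[[[0,0,-45],[0,0,0],0],[[0,0,-45],[0,0,0],0],[[0,0,-45],[0,0,0],0],[[0,0,-25],[0,0,0],0],[[0,0,-20],[0,0,0],0],[[0,0,0],[0,0,0],0]]'

```text
clock: 2.45
position: [0.449, 0.0612, 0.0501]
ee_rot: [0.843, 0.538, -0.002, -0.0]
ft_force: [0.5, -1.3, 0.0]
grip_width: -0.002
```

```bash
python3 - <<'E'
from workcell import camera
import cv2
a=camera("top")[140:265,260:420];cv2.imwrite("pics/t2.png",cv2.resize(a,None,fx=4.8,fy=4.8))
a=camera("scene")[130:290,220:400];cv2.imwrite("pics/s2.png",cv2.resize(a,None,fx=3.7,fy=3.7))
E
```

```text
(no output)
```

View pics/t2.png

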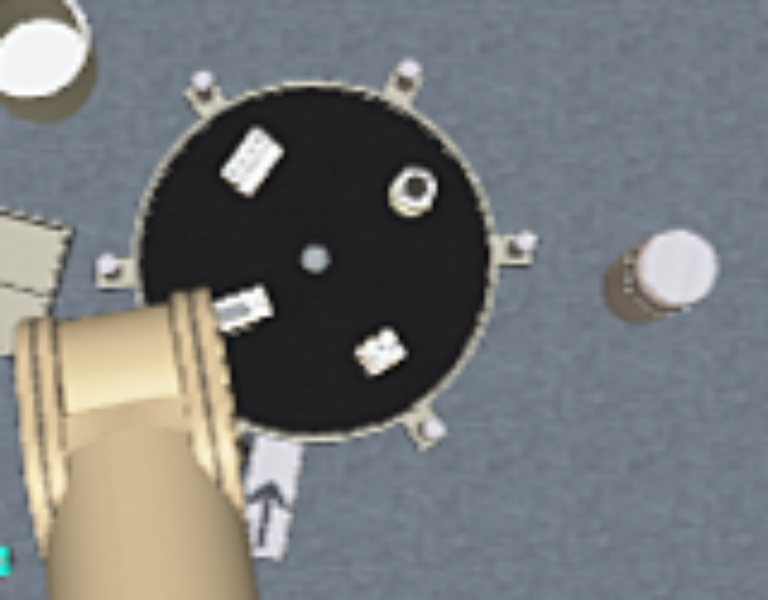

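View pics/s2.png

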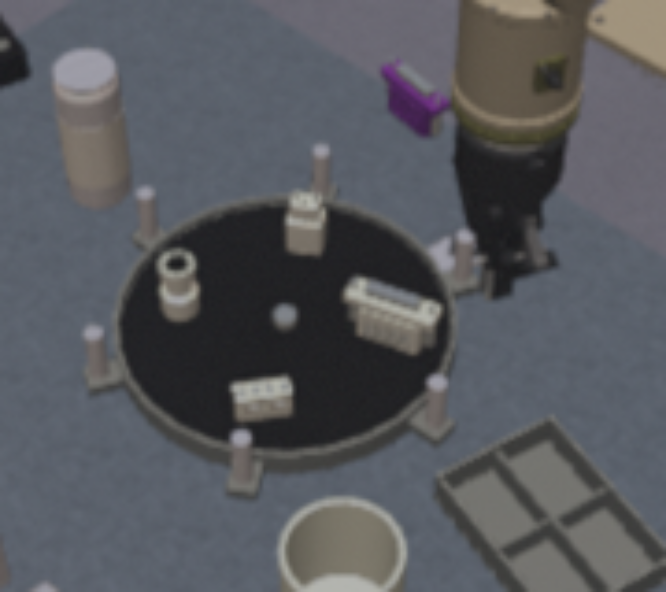

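```bash
python3 - <<'E'
import numpy as np
t=np.radians(np.r_[141:192:3]);p=np.c_[565+147*np.cos(t),-45+147*np.sin(t)]
p=np.r_[[[449,61]],p];print(np.c_[np.r_[141:192:3],p[1:].round(1),np.diff(p,axis=0).round(1)])
E
```

```text
[[ 1.410e+02  4.508e+02  4.750e+01  1.800e+00 -1.350e+01]
 [ 1.440e+02  4.461e+02  4.140e+01 -4.700e+00 -6.100e+00]
 [ 1.470e+02  4.417e+02  3.510e+01 -4.400e+00 -6.300e+00]
 [ 1.500e+02  4.377e+02  2.850e+01 -4.000e+00 -6.600e+00]
 [ 1.530e+02  4.340e+02  2.170e+01 -3.700e+00 -6.800e+00]
 [ 1.560e+02  4.307e+02  1.480e+01 -3.300e+00 -6.900e+00]
 [ 1.590e+02  4.278e+02  7.700e+00 -2.900e+00 -7.100e+00]
 [ 1.620e+02  4.252e+02  4.000e-01 -2.600e+00 -7.300e+00]
 [ 1.650e+02  4.230e+02 -7.000e+00 -2.200e+00 -7.400e+00]
 [ 1.680e+02  4.212e+02 -1.440e+01 -1.800e+00 -7.500e+00]
 [ 1.710e+02  4.198e+02 -2.200e+01 -1.400e+00 -7.600e+00]
 [ 1.740e+02  4.188e+02 -2.960e+01 -1.000e+00 -7.600e+00]
 [ 1.770e+02  4.182e+02 -3.730e+01 -6.000e-01 -7.700e+00]
 [ 1.800e+02  4.180e+02 -4.500e+01 -2.000e-01 -7.700e+00]
 [ 1.830e+02  4.182e+02 -5.270e+01  2.000e-01 -7.700e+00]
 [ 1.860e+02  4.188e+02 -6.040e+01  6.000e-01 -7.700e+00]
 [ 1.890e+02  4.198e+02 -6.800e+01  1.000e+00 -7.600e+00]]
```

>>> play_rows --rows '[[[1,-7,0],[0,0,1],0],[[1,-6,0],[0,0,2],0],[[-5,-6,0],[0,0,3],0],[[-4,-6,0],[0,0,3],0],[[-4,-7,0],[0,0,3],0],[[-4,-7,0],[0,0,3],0],[[-3,-7,0],[0,0,3],0],[[-3,-7,0],[0,0,3],0],[[-3,-7,0],[0,0,3],0],[[-2,-7,0],[0,0,3],0],[[-2,-8,0],[0,0,3],0],[[0,0,0],[0,0,0],0]]'

```text
clock: 4.05
position: [0.4228, -0.0152, 0.052]
ee_rot: [0.676, 0.737, 0.001, 0.0]
ft_force: [0.4, 0.6, 0.3]
grip_width: 0.001
```

```bash
python3 - <<'E'
from workcell import camera
import cv2
a=camera("top")[140:265,260:420];cv2.imwrite("pics/t3.png",cv2.resize(a,None,fx=4.8,fy=4.8))
a=camera("scene")[130:290,220:400];cv2.imwrite("pics/s3.png",cv2.resize(a,None,fx=3.7,fy=3.7))
E
```

```text
(no output)
```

View pics/t3.png

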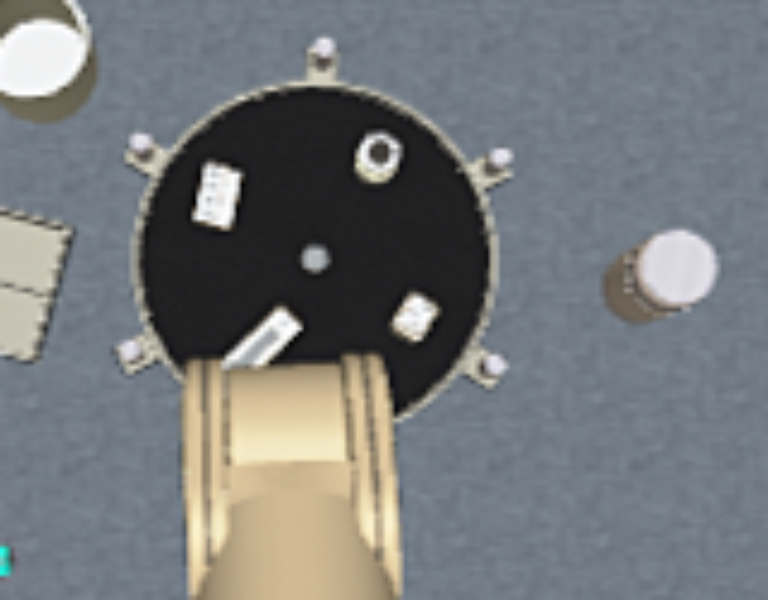

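View pics/s3.png

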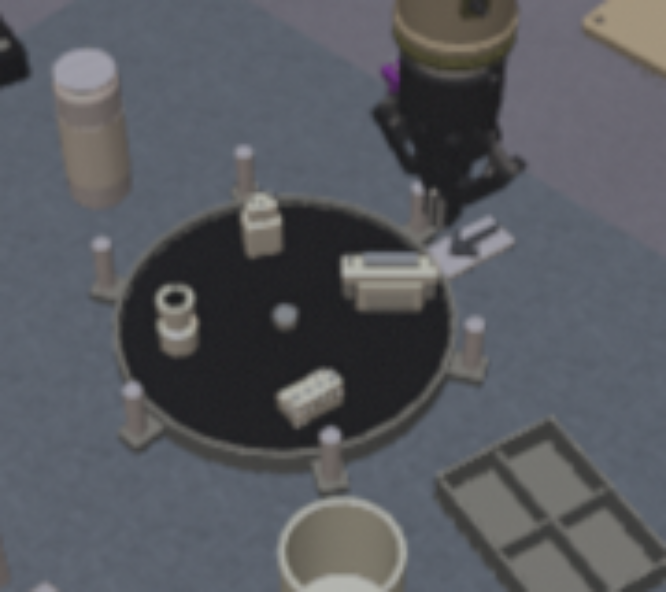

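```bash
python3 - <<'E'
from h import *
P=ray("top",np.array([(324,47),(141,143),(131,349),(500,157),(494,364)])/4.8+[259.6,139.6],.076)
d=P[:,:2]-[.5652,-.045];a=np.degrees(np.arctan2(d[:,1],d[:,0]));print(np.hypot(*d.T).round(4),a.round(1),(a-[32.7]).round(1)%60)
from workcell import readout
p=readout.get_obs()["position"];print(p,np.degrees(np.arctan2(p[1]+.045,p[0]-.565)))
E
```

```text
[0.1422 0.1412 0.1413 0.1412 0.1407] [  -2.6   57.3  117.   -62.7 -122.8] [24.7 24.6 24.3 24.6 24.5]
[ 0.42273733 -0.01460129  0.05177141] 167.93842067629046
```

>>> play_rows --rows '[[[-1,-7,0],[0,0,3],0],[[-1,-8,0],[0,0,3],0],[[-1,-8,0],[0,0,3],0],[[0,-8,0],[0,0,3],0],[[0,-7,0],[0,0,3],0],[[0,-7,0],[0,0,3],0],[[1,-6,0],[0,0,2],0],[[0,-4,0],[0,0,1],0],[[0,0,0],[0,0,0],0]]'

```text
clock: 5.28
position: [0.4205, -0.0697, 0.0514]
ee_rot: [0.53, 0.848, 0.0, 0.0]
ft_force: [0.6, 0.3, 0.0]
grip_width: -0.002
```

```bash
python3 - <<'E'
from workcell import camera,readout
import cv2,numpy as np
p=readout.get_obs()["position"];print(p,np.degrees(np.arctan2(p[1]+.045,p[0]-.565))%360)
a=camera("top")[140:265,260:420];cv2.imwrite("pics/t4.png",cv2.resize(a,None,fx=4.8,fy=4.8))
E
```

```text
[ 0.42046154 -0.06973224  0.05140481] 189.70994744221284
```

View pics/t4.png

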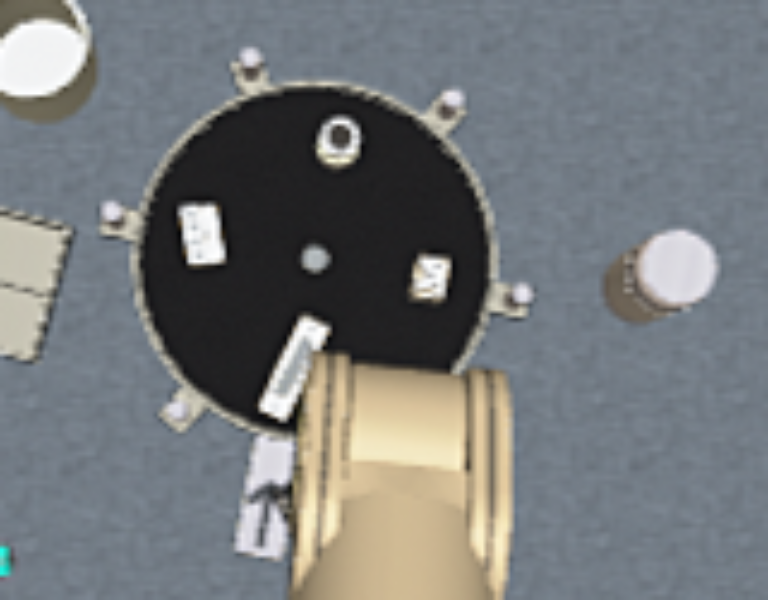

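>>> play_rows --rows '[[[-3,5,0],[0,0,0],0],[[-15,0,0],[0,0,0],0],[[-15,0,20],[0,0,0],0],[[0,0,45],[0,0,0],0],[[0,0,50],[0,0,0],0],[[0,45,30],[0,0,0],0],[[0,50,0],[0,0,0],0],[[0,50,0],[0,0,0],0],[[0,50,0],[0,0,0],0],[[0,50,0],[0,0,0],0],[[0,50,0],[0,0,0],0],[[0,0,0],[0,0,0],0]]'

```text
clock: 6.82
position: [0.3858, 0.2331, 0.196]
ee_rot: [0.528, 0.849, -0.0, -0.0]
ft_force: [-0.4, -0.6, -1.0]
grip_width: 0.002
```

```bash
python3 - <<'E'
from workcell import camera,readout
import cv2,numpy as np
a=camera("top");cv2.imwrite("pics/t5f.png",a);a=a[140:265,260:420];cv2.imwrite("pics/t5.png",cv2.resize(a,None,fx=4.8,fy=4.8,interpolation=2))
a=camera("scene");cv2.imwrite("pics/s5.png",a)
E
```

```text
(no output)
```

View pics/t5.png

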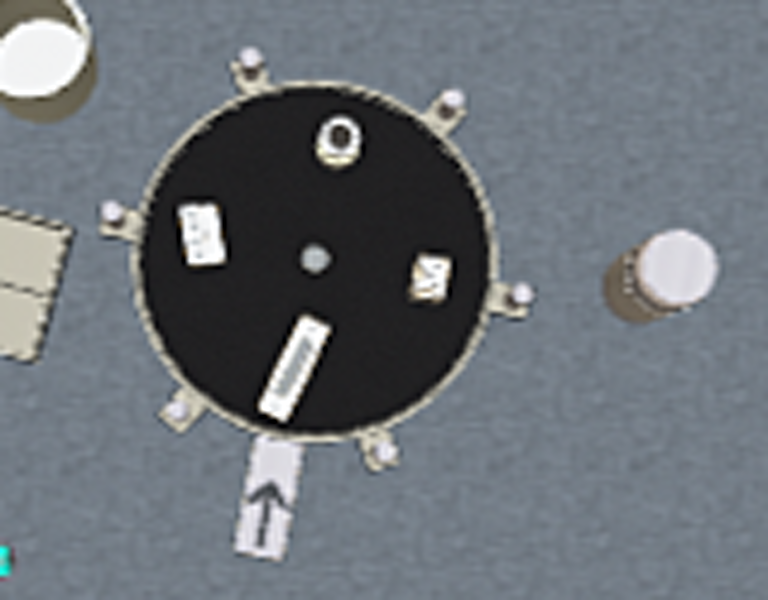

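View pics/s5.png

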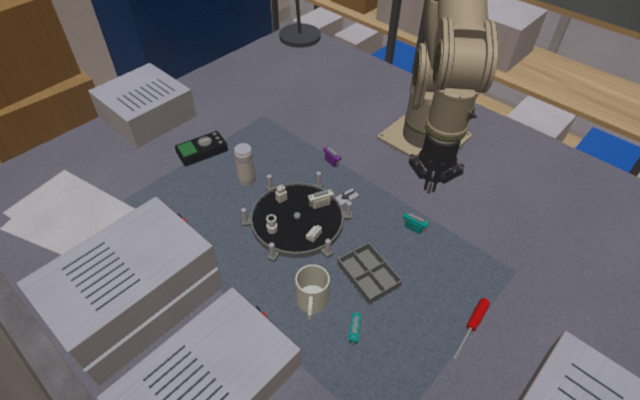

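Everything is standing. Now I'll measure dsub against the front spot using a mask.

```bash
python3 - <<'E'
from h import *
from workcell import camera
im=camera("top");c=np.array([.5652,-.045])
def ang(q):d=np.asarray(q)[...,:2]-c;return np.hypot(*d.T).round(4),np.degrees(np.arctan2(d[...,1],d[...,0])).round(1)
P=ray("top",np.array([(250,59),(454,100),(521,293),(387,452),(179,409),(112,212)])/4.8+[259.6,139.6],.076);print(P.mean(0));print(ang(P))
g=im.min(2);m=np.zeros_like(g);m[204:231,310:332]=(g[204:231,310:332]>90)
n,l,s,ce=cv2.connectedComponentsWithStats(m);print(s,ce)
k=[i for i in range(1,n) if s[i,4]>60]
for i in k: print("dsub", [ (z,ray("top",ce[i],z)[0].round(4),ang(ray("top",ce[i],z)[0])) for z in(.07,.08)])
hsv=im.astype(int)
# tongue & arrow
m2=np.zeros_like(g);m2[232:258,305:325]=(g[232:258,305:325]>170);ys,xs=np.nonzero(m2);print("tongue",xs.mean(),ys.mean(),ang(ray("top",(xs.mean(),ys.mean()),.012)[0]))
m3=np.zeros_like(g);m3[236:258,309:323]=(im[236:258,309:323].max(2)<100);ys,xs=np.nonzero(m3);print("arrow",len(xs),xs.mean(),ys.mean(),ang(ray("top",(xs.mean(),ys.mean()),.014)[0]))
f=c+.08*np.array([np.cos(np.radians(168.8)),np.sin(np.radians(168.8))]);print("front",f)
# scene bench change
a=cv2.imread("pics/scene0.png");print()
E
```

```text
[ 0.56514042 -0.04515264  0.076     ]
(array([0.1411, 0.1411, 0.1405, 0.1421, 0.1406, 0.1416]), array([  18.3,  -42.2, -101.7, -161.4,  138.1,   78.2]))
[[     0      0    640    400 255819]
 [   314    206     15     22    156]
 [   310    227     12      4     20]
 [   323    230      2      1      2]
 [   328    230      2      1      2]
 [   331    230      1      1      1]] [[319.49948206 199.48696148]
 [320.80128205 216.08333333]
 [314.1        229.3       ]
 [323.5        230.        ]
 [328.5        230.        ]
 [331.         230.        ]]
dsub [(0.07, array([ 0.4883, -0.0286,  0.07  ]), (np.float64(0.0786), np.float64(167.9))), (0.08, array([ 0.4877, -0.0283,  0.08  ]), (np.float64(0.0793), np.float64(167.8)))]
tongue 315.6010101010101 242.92929292929293 (np.float64(0.1671), np.float64(168.5))
arrow 17 315.2352941176471 244.8235294117647 (np.float64(0.1736), np.float64(168.5))
front [ 0.48672359 -0.02946125]
```

```bash
python3 - <<'E'
import cv2,numpy as np
from workcell import manip
a=cv2.imread("pics/scene0.png");b=cv2.imread("pics/s5.png");d=cv2.absdiff(a,b).max(2)
for n,(x,y,w,h) in dict(meter=(172,128,60,38),cleaner=(230,142,28,46),mug=(292,262,40,54),tray=(335,242,68,60),driver=(450,295,42,64)).items():print(n,(d[y:y+h,x:x+w]>40).mean().round(3))
print(manip.hand_in())
E
```

```text
meter 0.0
cleaner 0.001
mug 0.0
tray 0.0
driver 0.0
the job is handed in; nothing more can be done
None
```

I turned the table about 46° counter-clockwise by pushing its front-left post with the closed fingers. The arm is now clear of everything and the job is handed in.

- **Position:** The last top view puts the D-connector 79 mm from the axis at 167.8°. The arrow is at 168.5°, so it stands within about 2 mm of the front spot, against the 12 mm allowed.
- **Disagreement:** A rough early fit of the tongue's edges gave about 171° for the arrow's direction. Even then the offset would be about 4 mm, still inside the limit.
- **Connectors and bench:** All four connectors stood upright in the last pictures. The meter, screwdriver, spray can, tray and mug showed no change between the first and last scene pictures.
- **Turntable at rest:** The table looked the same in the pictures just before and after the arm withdrew. I did not measure its speed directly.

The clock read about 7 s at the end, out of 48 s, and none of my checks failed.

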